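# Switch on the shaker with its inner push-turn knob

## Robot

A 7-joint arm with a two-finger parallel gripper is mounted at the origin on the work surface. World frame = base frame: x ahead of the robot, y to its left, z up, the work surface at z = 0. Lengths are in m, angles in rad, forces in N, time in s.
With the tool pointing down it reaches from about 0.4 to 0.85 m from the base axis. Payload 4.5 kg.
Tool frame: the origin (TCP) lies at the centre of the arm's flange, where the gripper is bolted on; the fingertips stand 166 mm ahead of it and the grasp point (between the pads) lies 147 mm ahead of it (r.grip_depth is the distance from the TCP to the grasp point, in m); z points along the fingers, y is the line along which they close (so a half turn about z gives the same grasp; the last joint's range is limited). The gripper opens to 88 mm and grips with 3 to 60 N. Pads are 18 mm wide; open, the fingers measure 123 mm over their backs; the gripper's body (75 mm by 187 mm) begins 45 mm behind the grasp point.
Start: joints at [1.34, 0.689, -0.195, 1.565, 0.157, 0.902, -0.215], TCP at [0.164, -0.603, 0.405] pointing down, gripper open.
Joint ranges: [-3.01, 3.01], [-0.46, 2.08], [-1.47, 1.51], [0.13, 2.56], [-1, 4.14], [0.04, 2.09], [-2.66, 2.66]. Speed limits (rad/s): [2.57, 2.57, 3.14, 3.14, 3.14, 3.14, 3.14].

## Interface

Orientations are given as a unit quaternion [x, y, z, w].
In Python, from plant import status, cams, r, finder gives the robot as it stands.
- The arm moves only by the tool play_rows, never from a script. Its argument "rows" is a list of rows, each a list of 7 numbers: the opening in per cent of the stroke, from 0 (shut) to 100 (fully open), then the shift along the tool's x, y, z in m, then the turn, a rotation vector about the tool's x, y, z in degrees. A call has 1 to 8 rows; each row shifts and turns the commanded pose from where the row before left it, along the tool's axes as they then stand; what a row does not reach is not made up. A row lasts 1/8 s, in which the tool goes at most 62.5 mm and 10.7 degrees, less where a joint would pass 70% of its speed; a pose out of reach is approached as far as the arm can. A call with a gripper value outside its range is refused whole. The fingers move at their own pace and stop on an object; "grip_force" is the grip in N (left out, the last holds). Time passes only in rows, so rows that do not move let the fingers close. It gives the time, the measured TCP pose, the force, the opening and the grip force at its end, in the units of the state.
- status.get_state(): the state, without advancing time (a new reading comes with each control period).
- cams.snapshot(name): name is "side" or "top" or "wrist"; returns the picture (480x640x3 uint8, red, green, blue); there is no depth.
- cams.camera_params(name): a dict with "vfov" (degrees; the focal length in pixels is half the picture's height over the tangent of half this angle, whatever the lens; pixels are square), "cx", "cy" (the principal point, pixels), "R" (3x3) and "t" (3): a world point X has camera coordinates R X + t; the wrist camera has in their place "tool_from_camera" (4x4, takes a point from camera to tool coordinates, whose origin is the TCP and whose axes are the flange's). Camera axes: x right, y down, z forward; pixel columns grow to the right and rows downward; lengths in m; the calibration is good to about 2 mm. The wrist camera is an equidistant fisheye: a pixel r from the principal point sees the ray r / f radians off the axis. A picture is of the moment at which its call begins: read the wrist's pose just before it. camera_params takes no time and is no camera call.
- r.finish_job(): hands the job in; it is judged then, once.
Trained networks look in the newest picture that a camera, given by its name, has taken for a name from the list of things; names that differ only in an ending like _2 or _b are one class to them, and where a whole thing is asked for, a point or a joint stands for the part that bears it (a point fixed in the world has none). Each returns a list of dicts, best first, with "score" (0 to 1); they miss things now and then, are a little off and sometimes report something else, mostly with a low value. They report only what shows in the picture. A call takes as long as a camera call.
- finder.spot_in(camera, label): "at" ([x, y, z] in m, in the coordinates of the camera as it stood for that picture, good to about 4 mm: the middle of the surface that is visible of it).
- finder.regions_of(camera, label): "mask" (480x640 bool, what is visible of it).
The state is a dict: "clock": time; "q": joint angles; "qd": joint speeds; "joint_torque": joint torques, N m; "tool_pos": TCP position; "eef_rot": TCP orientation; "contact_force": force on the tool from outside, world axes, zero at the start; "moment": the same for the moment, N m; "opening": opening from 0.0 (shut) to 1.0 (fully open); "finger_force": force on a finger pad.
Only numpy, scipy, OpenCV 4.12 (cv2) and the standard library are available. Lean on these libraries where they do the work, as an engineer would, in place of code of your own. Each camera call takes 0.05 s, during which the arm holds its last target. There are 200 camera calls.

## Task

Switch the bench shaker on: push in the bar-shaped inner knob of its double control and, keeping it pushed in, turn it clockwise (seen from above) to its end stop without forcing it, and let it spring back up there, leaving the ring knob around it at its setting. Then press the round start button right down and let go. Do not shift the bottles, the cap or the box of wipes.

Things in the scene. Friction and masses are not known exactly. Their poses are not given: they have to be found in the camera images.
- bar_top (a point): Top centre of the inner knob, on its axis: a black bar 34 mm long (x, white line at -x), 12 mm wide (y), 24 mm high on its own skirt. Gripped across its 12 mm. Turns and sinks with the knob. At rest the shaker's panel is 56 mm below. Between off and the end stop it must be kept pushed in; let go there it stays caught low. It comes fully up only at off and in the last 5 degrees before the stop.
- skirt (a point): Centre of the top of the inner knob's own round black skirt (40 mm across, 3 mm thick), 24 mm below bar_top. It turns and sinks with the bar; fingertips may rest on it. At rest there is a 9 mm gap between its underside and the ring knob.
- knob_push (a joint): How far the inner knob is pushed in, m (0 up). Spring: 2.4 N at 0, 1 N more per mm. Locked at off until pushed in 3.5 to 5.5 mm (differs each time; 6 to 8 N). At 9 mm (11.5 N) the skirt meets the ring knob and drags it round if pushed harder; over 15 N onto the ring harms it.
- knob_inner (a joint): Angle of the inner knob, rad, grows clockwise seen from above; off is near 0. The end stop is somewhere from 0.8 to 1.5 (differs each time, cannot be seen, must be felt). Turning takes 0.02 to 0.05 N m; stop and off lock are firm, and forced if turned against with over 0.54 N m.
- knob_outer (a joint): Turning angle of the outer ring knob, rad, grows clockwise. It turns easily (0.03 N m).
- ring_mark (a point): White mark on top of the outer ring knob, 30 mm from the common axis. The ring is grey, knurled, 68 mm across, 18 mm high, under the inner knob; its top face is 36 mm below bar_top at rest.
- start_top (a point): Top centre of the grey round start button, 26 mm across in a black collar 42 mm across, on the panel 105 mm to the right of the knob axis as seen from the robot. Its top is 22 mm above the panel, 34 mm below bar_top at rest. Pressed straight down.
- start (a joint): How far the start button is pressed, m: 0 up, 0.006 right down (5 N); it springs back.
- bottle_a: White closed bottle, 48 mm across, 90 mm tall, standing on the shaker's black deck (deck 110 mm above the table, it begins 80 mm beyond the knob axis). Origin at the centre of its foot. Leave alone.
- bottle_b: A second such bottle on the deck. Leave alone.
- cap: White round cap, 42 mm across, 16 mm high, on the table. Origin at the centre of its underside. Leave alone.
- wipes: White box of wipes, 110 x 120 x 60 mm, on the table. Origin at the centre of its underside. Leave alone.

How it is judged:
By the outcome, as a careful person would: the job done as asked, in the order asked, and still so for the second after the job is handed in, with the robot touching nothing.
It also fails if it takes over 69 s, if anything falls off the work surface, if the arm or the gripper's body presses on something with over 40 N, if the wrist force passes 120 N, or if a joint passes its speed limit or range.

## Working session

There is one attempt and no reset: what is moved stays moved. The work goes in short steps, Python scripts to look and compute and a tool call to move; the robot and the scene stay as the last step left them, time stands still between calls to the robot, and variables do not carry over. Pictures are saved under pics/ and viewed, at most 10 in all, crops included, and the job is handed in when it is done.

Besides the shell and the picture viewer there is one more tool, called after "Request:" in YAML: its name, and indented under it one key for each argument. play_rows: Moves the arm, as the interface text tells. Its arguments: {"type":"object","properties":{"rows":{"type":"array","items":{"type":"array","items":{"type":"number"}}},"grip_force":{"type":"number"}},"required":["rows"]}

```bash
mkdir -p pics
cat > h.py <<'E'
import numpy as np, cv2
from scipy.spatial.transform import Rotation as Ro
from plant import status, cams, r, finder
def world(cam,p,s=None):
    P=cams.camera_params(cam); p=np.array(p)
    if cam=='wrist':
        s=s or status.get_state(); T=np.array(P['tool_from_camera'])
        return Ro.from_quat(s['eef_rot']).apply(T[:3,:3]@p+T[:3,3])+s['tool_pos']
    return np.array(P['R']).T@(p-np.array(P['t']))
def save(cam,name):
    im=cams.snapshot(cam); cv2.imwrite(f'pics/{name}.png',im[:,:,::-1]); return im
np.set_printoptions(precision=4,suppress=True)
E
python3 - <<'E'
from h import *
a=save('side','s1');b=save('top','t1')
cv2.imwrite('pics/st.png',np.hstack([cv2.resize(a,(400,300)),cv2.resize(b,(400,300))])[:,:,::-1])
for c in ('top','side'):
    for l in ('bar_top','ring_mark','start_top','bottle_a','cap','wipes'):
        for d in finder.spot_in(c,l)[:2]: print(c,l,round(d['score'],2),world(c,d['at']))
s=status.get_state();print(s['clock'],s['tool_pos'],Ro.from_quat(s['eef_rot']).as_matrix(),r.grip_depth)
E
```

```text
top ring_mark 0.76 [ 0.4917 -0.0787  0.0889]
top start_top 0.46 [ 0.4818 -0.1831  0.093 ]
top bottle_a 0.79 [ 0.6785 -0.0565  0.2038]
top bottle_a 0.65 [ 0.4835 -0.1812  0.097 ]
top cap 0.67 [0.4389 0.4138 0.021 ]
top wipes 0.92 [ 0.381  -0.4702  0.0589]
side bar_top 0.54 [ 0.4883 -0.0729  0.1107]
side bar_top 0.35 [0.4308 0.4145 0.0152]
side ring_mark 0.82 [ 0.4814 -0.0649  0.0842]
side bottle_a 0.93 [ 0.6461 -0.1644  0.1668]
side bottle_a 0.74 [ 0.6657 -0.0386  0.1709]
side cap 0.76 [0.435  0.4107 0.0151]
0.7 [ 0.1636 -0.6032  0.4048] [[ 0.9651  0.2617  0.0001]
 [ 0.2617 -0.9651 -0.0001]
 [ 0.      0.0001 -1.    ]] 0.1473
```

View pics/t1.png

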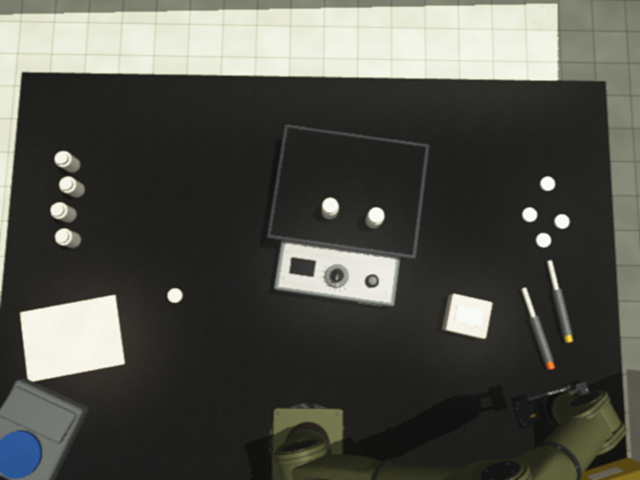

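The top view shows the shaker panel with the knob at (337,275), the start button at (372,281) and bottles at (330,208) and (376,216). The shaker is yawed by about -7°. Next I'll move above the knob.

Request:
play_rows:
  rows:
    - [100,0.036,-0.0354,0,0,0,0]
    - [100,0.036,-0.0354,0,0,0,0]
    - [100,0.036,-0.0354,0,0,0,0]
    - [100,0.036,-0.0354,0,0,0,0]
    - [100,0.036,-0.0354,0,0,0,0]
    - [100,0.036,-0.0354,0,0,0,0]
    - [100,0.036,-0.0354,0,0,0,0]
    - [100,0.036,-0.0354,0,0,0,0]

```text
clock: 1.7
tool_pos: [0.3683, -0.2531, 0.405]
eef_rot: [0.991, 0.132, 0.0, 0.0]
contact_force: [0.5, -0.1, 0.9]
opening: 0.999
finger_force: 0.0
```

Request:
play_rows:
  rows:
    - [100,0.036,-0.0354,0,0,0,0]
    - [100,0.036,-0.0354,0,0,0,0]
    - [100,0.036,-0.0354,0,0,0,0]
    - [100,0.036,-0.0354,0,0,0,0]
    - [100,0,0,0,0,0,0]
    - [100,0,0,0,0,0,0]

```text
clock: 2.45
tool_pos: [0.469, -0.0806, 0.4047]
eef_rot: [0.991, 0.132, -0.0, 0.0]
contact_force: [0.7, -0.4, 0.1]
opening: 1.0
finger_force: 0.0
```

Run:
```python
from h import *
s=status.get_state();im=save('wrist','w1')
P=cams.camera_params('wrist');print(P)
for l in ('bar_top','skirt','ring_mark','start_top','bottle_a'):
    for d in finder.spot_in('wrist',l)[:2]: print(l,round(d['score'],2),world('wrist',d['at'],s))
print(s['clock'],s['tool_pos'],Ro.from_quat(s['eef_rot']).as_euler('xyz',degrees=True),s['q'])
```

```text
{'vfov': 65.70646984690485, 'cx': 323.66314503336133, 'cy': 236.0052856660045, 'tool_from_camera': array([[-0.0007, -0.963 , -0.2693,  0.0694],
       [ 1.    , -0.0009,  0.0007,  0.0001],
       [-0.0009, -0.2693,  0.963 ,  0.0205],
       [ 0.    ,  0.    ,  0.    ,  1.    ]])}
bar_top 0.61 [ 0.4982 -0.0774  0.1027]
skirt 0.71 [ 0.4995 -0.0806  0.0871]
skirt 0.6 [ 0.4951 -0.0803  0.0985]
ring_mark 0.59 [ 0.5019 -0.0749  0.0883]
start_top 0.73 [ 0.4804 -0.1803  0.0932]
bottle_a 0.58 [ 0.6456 -0.1778  0.1767]
2.45 [ 0.469  -0.0806  0.4047] [179.9694   0.0435  15.1631] [ 0.1602  0.4984 -0.1321  2.0034  0.1059  0.6466 -1.3467]
```

View pics/w1.png

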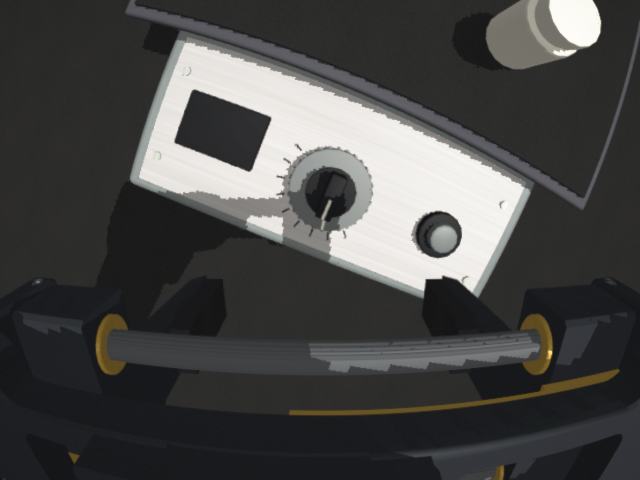

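The wrist view shows the knob at (330,187) with the white line pointing down-left to about (322,230), and the start button at (440,236). I need a closer look at the bar's angle.

Run:
```python
from h import *
im=cv2.imread('pics/w1.png')
cv2.imwrite('pics/w1c.png',cv2.resize(im[135:255,260:400],None,fx=5,fy=5,interpolation=cv2.INTER_CUBIC))
```

```text
(no output)
```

View pics/w1c.png

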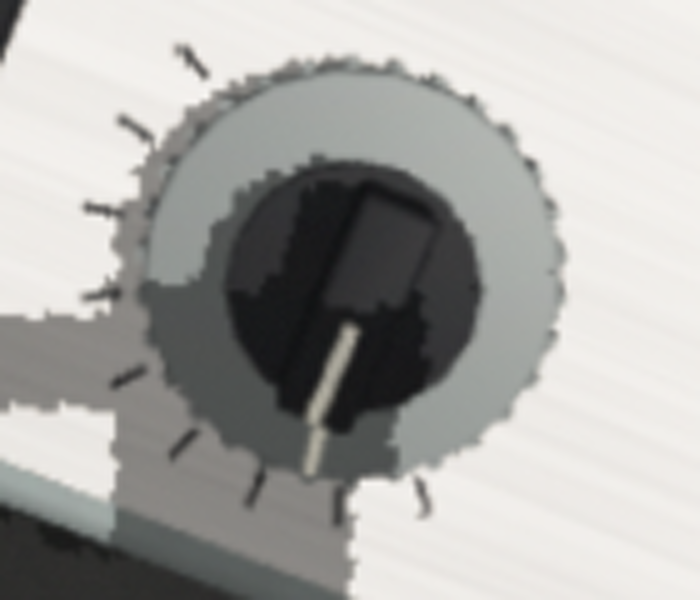

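The bar's far end is at crop (404,205) and its near end with the white line is at about (313,425). The ring mark is just beyond, at (314,450). I'll project these to world coordinates.

```bash
cat >> h.py <<'E'
def ray(uv,s):
    P=cams.camera_params('wrist'); f=240/np.tan(np.radians(P['vfov']/2))
    d=np.array(uv,float)-[P['cx'],P['cy']]; rr=np.hypot(*d); th=rr/f
    c=np.r_[d/rr*np.sin(th),np.cos(th)]; T=np.array(P['tool_from_camera']); R=Ro.from_quat(s['eef_rot'])
    return R.apply(T[:3,3])+s['tool_pos'], R.apply(T[:3,:3]@c)
def at_z(uv,z,s):
    o,d=ray(uv,s); return o+d*(z-o[2])/d[2]
E
python3 - <<'E'
from h import *
s=status.get_state()
c=lambda x,y:(260+(x-2)/5,135+(y-2)/5)
for zb in (.11,.115,.12,.125,.13):
    A=at_z(c(404,205),zb,s);B=at_z(c(313,425),zb,s);L1=at_z(c(352,325),zb,s);L2=at_z(c(313,422),zb,s)
    ang=lambda a,b:np.degrees(np.arctan2(*(a-b)[1::-1]))
    rg=[at_z(c(*p),zb-.036,s) for p in((148,240),(560,270),(340,68),(360,478))]
    sk=[at_z(c(*p),zb-.024,s) for p in((226,290),(482,290),(350,160))]
    st=at_z((442.5,239),zb-.034,s)
    pl=at_z
    print(zb,'len',np.linalg.norm(A-B),'mid',(A+B)/2,'ang',ang(A,B),ang(L1,L2),'ringD',np.linalg.norm(rg[0]-rg[1]),np.linalg.norm(rg[2]-rg[3]),'ringc',sum(rg)/4,'skD',np.linalg.norm(sk[0]-sk[1]),'skc',(sk[0]+sk[1])/2,'start',st, np.linalg.norm(((A+B)/2-st)[:2]))
    e=at_z((183,38),zb-.056,s)-at_z((530,184),zb-.056,s);print('panel yaw',np.degrees(np.arctan2(-e[0],e[1])))
E
```

```text
0.11 len 0.036101733941987464 mid [ 0.4921 -0.0812  0.11  ] ang -6.919954669192556 -6.396464301533616 ringD 0.06972367686289506 0.07034635905507208 ringc [ 0.4945 -0.0803  0.074 ] skD 0.04157507032592976 skc [ 0.4923 -0.081   0.086 ] start [ 0.4776 -0.1893  0.076 ] 0.10908440678030348
panel yaw -7.013852218270907
0.115 len 0.03544347748985843 mid [ 0.4929 -0.0808  0.115 ] ang -6.919954669192578 -6.396464301533615 ringD 0.06859990767418242 0.0692125538055346 ringc [ 0.4951 -0.0801  0.079 ] skD 0.040878022264789836 skc [ 0.493  -0.0807  0.091 ] start [ 0.4786 -0.1872  0.081 ] 0.10736242085998336
panel yaw -7.013852218270906
0.12 len 0.03478522103772945 mid [ 0.4937 -0.0805  0.12  ] ang -6.919954669192569 -6.396464301533615 ringD 0.06747613848546977 0.0680787485559971 ringc [ 0.4958 -0.0798  0.084 ] skD 0.04018097420364989 skc [ 0.4937 -0.0804  0.096 ] start [ 0.4795 -0.1852  0.086 ] 0.1056405008843508
panel yaw -7.013852218270906
0.125 len 0.03412696458560042 mid [ 0.4945 -0.0802  0.125 ] ang -6.919954669192592 -6.396464301533615 ringD 0.06635236929675711 0.06694494330645956 ringc [ 0.4965 -0.0795  0.089 ] skD 0.03948392614251 skc [ 0.4945 -0.0801  0.101 ] start [ 0.4805 -0.1831  0.091 ] 0.10391865013149329
panel yaw -7.013852218270924
0.13 len 0.03346870813347138 mid [ 0.4953 -0.0799  0.13  ] ang -6.919954669192593 -6.396464301533615 ringD 0.06522860010804446 0.06581113805692203 ringc [ 0.4971 -0.0792  0.094 ] skD 0.038786878081370074 skc [ 0.4952 -0.0798  0.106 ] start [ 0.4814 -0.1811  0.096 ] 0.1021968721002838
panel yaw -7.013852218270904
```

Request:
play_rows:
  rows:
    - [28,0.0242,0.0061,0,0,0,0]
    - [28,0,0,0.02,0,0,7.4]
    - [28,0,0,0.03,0,0,7.4]
    - [28,0,0,0.03,0,0,7.2]
    - [28,0,0,0.015,0,0,0]
    - [28,0,0,0,0,0,0]
    - [28,0,0,0,0,0,0]

```text
clock: 3.62
tool_pos: [0.4945, -0.0801, 0.3103]
eef_rot: [0.998, -0.06, 0.001, 0.0]
contact_force: [-0.2, -0.1, 0.9]
opening: 0.284
finger_force: 0.0
```

Run:
```python
from h import *
s=status.get_state();im=save('wrist','w2')
print(s['tool_pos'],s['opening'],Ro.from_quat(s['eef_rot']).as_euler('xyz',degrees=True),s['contact_force'],s['moment'])
```

```text
[ 0.4945 -0.0801  0.3103] 0.284204286328332 [179.9985  -0.0591  -6.8546] [-0.1574 -0.1321  0.9039] [-0.033   0.0415 -0.0052]
```

View pics/w2.png

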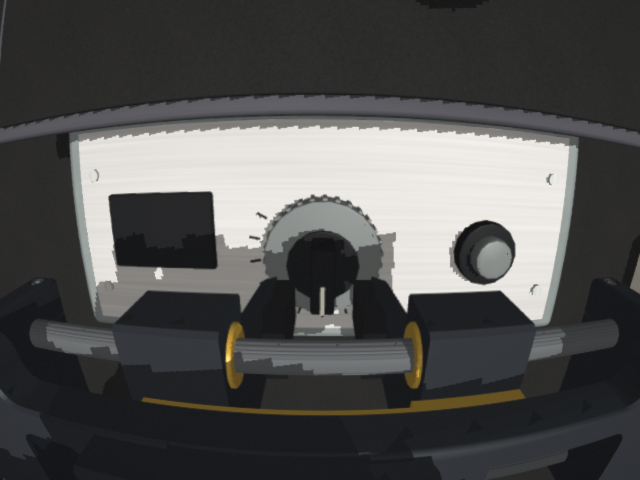

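The bar line sits at (322,300), centred between the fingertips and vertical. The start button is at (491,258). The alignment is good, so I'll go down.

Request:
play_rows:
  rows:
    - [28,0,0,0.02,0,0,0]
    - [28,0,0,0.015,0,0,0]
    - [28,0,0,0.004,0,0,0]
    - [28,0,0,0,0,0,0]
    - [28,0,0,0,0,0,0]

```text
clock: 4.3
tool_pos: [0.4945, -0.0798, 0.2712]
eef_rot: [0.998, -0.06, 0.0, 0.0]
contact_force: [0.5, -0.1, 0.7]
opening: 0.282
finger_force: 0.0
```

Request:
play_rows:
  rows:
    - [28,0,0,0.002,0,0,0]
    - [28,0,0,0.001,0,0,0]
    - [28,0,0,0,0,0,0]

```text
clock: 4.68
tool_pos: [0.4944, -0.0798, 0.2679]
eef_rot: [0.998, -0.06, 0.0, 0.0]
contact_force: [-0.2, -1.2, 2.7]
opening: 0.276
finger_force: 1.5
```

Request:
play_rows:
  rows:
    - [28,0,0,0.0015,0,0,0]
    - [28,0,0,0,0,0,0]

```text
clock: 4.92
tool_pos: [0.4945, -0.0797, 0.2663]
eef_rot: [0.998, -0.06, 0.0, 0.0]
contact_force: [0.1, -0.0, 4.8]
opening: 0.279
finger_force: 2.2
```

Request:
play_rows:
  rows:
    - [10,0,0,-0.001,0,0,0]
    - [5,0,0,0,0,0,0]
    - [5,0,0,0,0,0,0]
    - [5,0,0,0,0,0,0]
  grip_force: 18

```text
clock: 5.42
tool_pos: [0.4944, -0.0796, 0.2672]
eef_rot: [0.998, -0.059, 0.0, -0.0]
contact_force: [0.6, 1.7, 3.5]
opening: 0.133
finger_force: 18.0
```

Request:
play_rows:
  rows:
    - [5,0,0,0.002,0,0,0]
    - [5,0,0,0.002,0,0,0]
    - [5,0,0,0,0,0,0]

```text
clock: 5.8
tool_pos: [0.4944, -0.0796, 0.2633]
eef_rot: [0.998, -0.059, 0.0, -0.0]
contact_force: [-0.2, 1.1, 7.6]
opening: 0.136
finger_force: 18.2
```

```bash
cat > st.py <<'E'
from h import *
s=status.get_state();print(s['clock'],np.array(s['tool_pos']),s['opening'],s['finger_force'],'yaw',Ro.from_quat(s['eef_rot']).as_euler('xyz',degrees=True)[2],np.array(s['contact_force']),np.array(s['moment']))
E
python3 st.py
```

```text
5.8 [ 0.4944 -0.0796  0.2633] 0.13621152322501398 18.233807547949255 yaw -6.818696498004349 [-0.1756  1.0507  7.5651] [ 0.4372  0.0082 -0.0886]
```

Request:
play_rows:
  rows:
    - [5,0,0,0.0015,0,0,0]
    - [5,0,0,0.0008,0,0,0]
    - [5,0,0,0,0,0,0]

```text
clock: 6.18
tool_pos: [0.4945, -0.0796, 0.2613]
eef_rot: [0.998, -0.059, 0.0, -0.0]
contact_force: [-0.1, 2.1, 8.8]
opening: 0.134
finger_force: 18.5
```

Request:
play_rows:
  rows:
    - [5,0,0,0,0,0,2]
    - [5,0,0,0,0,0,2]
    - [5,0,0,0,0,0,0]

```text
clock: 6.55
tool_pos: [0.4944, -0.0796, 0.2613]
eef_rot: [0.996, -0.094, 0.0, -0.0]
contact_force: [0.3, 2.0, 9.7]
opening: 0.133
finger_force: 18.5
```

```bash
python3 st.py
```

```text
6.55 [ 0.4944 -0.0796  0.2613] 0.13305043667302457 18.51413246244192 yaw -10.835869057210928 [0.3032 2.0184 9.6601] [ 0.4319  0.0417 -0.0193]
```

Request:
play_rows:
  rows:
    - [5,0,0,0,0,0,4]
    - [5,0,0,0,0,0,4]
    - [5,0,0,0,0,0,4]
    - [5,0,0,0,0,0,4]
    - [5,0,0,0,0,0,0]

```text
clock: 7.18
tool_pos: [0.4944, -0.0796, 0.2613]
eef_rot: [0.973, -0.232, 0.0, -0.0]
contact_force: [-0.3, 2.4, 9.2]
opening: 0.131
finger_force: 18.3
```

```bash
python3 st.py
```

```text
7.175 [ 0.4944 -0.0796  0.2613] 0.1314848402389366 18.32119994563982 yaw -26.857307972961163 [-0.3034  2.441   9.2447] [0.4886 0.0841 0.0039]
```

Request:
play_rows:
  rows:
    - [5,0,0,0,0,0,4]
    - [5,0,0,0,0,0,4]
    - [5,0,0,0,0,0,4]
    - [5,0,0,0,0,0,4]
    - [5,0,0,0,0,0,0]

```text
clock: 7.8
tool_pos: [0.4944, -0.0797, 0.2613]
eef_rot: [0.931, -0.365, 0.0, 0.0]
contact_force: [0.1, 1.9, 9.8]
opening: 0.134
finger_force: 18.2
```

```bash
python3 st.py
```

```text
7.8 [ 0.4944 -0.0797  0.2613] 0.13378765097539747 18.18953883368522 yaw -42.865999509933545 [0.1409 1.8722 9.763 ] [ 0.449   0.0819 -0.033 ]
```

Request:
play_rows:
  rows:
    - [5,0,0,0,0,0,3]
    - [5,0,0,0,0,0,3]
    - [5,0,0,0,0,0,2]

```text
clock: 8.18
tool_pos: [0.4943, -0.0798, 0.2613]
eef_rot: [0.903, -0.43, 0.0, -0.0]
contact_force: [-0.6, 1.8, 9.4]
opening: 0.133
finger_force: 18.2
```

```bash
python3 st.py
```

```text
8.175 [ 0.4943 -0.0798  0.2613] 0.13338836331067394 18.2305911462754 yaw -50.89850820832889 [-0.5938  1.7707  9.4248] [0.4112 0.046  0.0408]
```

Request:
play_rows:
  rows:
    - [5,0,0,0,0,0,1.5]
    - [5,0,0,0,0,0,1.5]

```text
clock: 8.43
tool_pos: [0.4943, -0.0798, 0.2613]
eef_rot: [0.891, -0.453, 0.0, -0.0]
contact_force: [0.5, 1.7, 8.4]
opening: 0.137
finger_force: 18.2
```

```bash
python3 st.py
```

```text
8.425 [ 0.4943 -0.0798  0.2613] 0.13706277441133566 18.22981605771929 yaw -53.87661675233419 [0.5388 1.716  8.4402] [0.4357 0.0775 0.0598]
```

Request:
play_rows:
  rows:
    - [5,0,0,0,0,0,1.5]
    - [5,0,0,0,0,0,1.5]

```text
clock: 8.68
tool_pos: [0.4943, -0.0798, 0.2613]
eef_rot: [0.879, -0.476, 0.0, -0.0]
contact_force: [-1.1, 1.4, 9.6]
opening: 0.137
finger_force: 18.2
```

```bash
python3 st.py
```

```text
8.675 [ 0.4943 -0.0798  0.2613] 0.13694062483416222 18.208133114967495 yaw -56.876768886387886 [-1.0773  1.3524  9.5907] [0.422  0.1    0.0195]
```

Request:
play_rows:
  rows:
    - [5,0,0,0,0,0,1.5]
    - [5,0,0,0,0,0,1.5]

```text
clock: 8.93
tool_pos: [0.4943, -0.0798, 0.2613]
eef_rot: [0.867, -0.499, 0.0, -0.0]
contact_force: [-0.0, 0.9, 9.4]
opening: 0.133
finger_force: 18.2
```

```bash
python3 st.py
```

```text
8.925 [ 0.4943 -0.0798  0.2613] 0.1329255084654545 18.17904017167166 yaw -59.883234707940005 [-0.009   0.8808  9.4072] [0.4561 0.0888 0.001 ]
```

Request:
play_rows:
  rows:
    - [5,0,0,0,0,0,1.5]
    - [5,0,0,0,0,0,1.5]

```text
clock: 9.18
tool_pos: [0.4943, -0.0798, 0.2613]
eef_rot: [0.853, -0.522, 0.0, -0.0]
contact_force: [0.3, 0.5, 10.2]
opening: 0.134
finger_force: 18.2
```

```bash
python3 st.py
```

```text
9.175 [ 0.4943 -0.0798  0.2613] 0.13443199851252824 18.151584689039737 yaw -62.87472944111391 [ 0.2519  0.5165 10.1822] [0.3992 0.0998 0.026 ]
```

Request:
play_rows:
  rows:
    - [5,0,0,0,0,0,1.5]
    - [5,0,0,0,0,0,1.5]

```text
clock: 9.43
tool_pos: [0.4943, -0.0798, 0.2613]
eef_rot: [0.839, -0.544, 0.0, -0.0]
contact_force: [-0.9, 0.8, 9.4]
opening: 0.133
finger_force: 18.1
```

```bash
python3 st.py
```

```text
9.425 [ 0.4943 -0.0798  0.2613] 0.1334259746245026 18.118647661758587 yaw -65.88206293232007 [-0.8569  0.761   9.373 ] [0.4482 0.0709 0.0022]
```

Request:
play_rows:
  rows:
    - [5,0,0,0,0,0,1.5]
    - [5,0,0,0,0,0,1.5]

```text
clock: 9.68
tool_pos: [0.4942, -0.0798, 0.2613]
eef_rot: [0.825, -0.566, 0.0, -0.0]
contact_force: [0.6, 1.4, 8.9]
opening: 0.134
finger_force: 18.1
```

```bash
python3 st.py
```

```text
9.675 [ 0.4942 -0.0798  0.2613] 0.1344338496633266 18.09243122697808 yaw -68.88314563032351 [0.573  1.3763 8.9162] [0.4485 0.085  0.0505]
```

Request:
play_rows:
  rows:
    - [5,0,0,0,0,0,1.5]
    - [5,0,0,0,0,0,1.5]

```text
clock: 9.93
tool_pos: [0.4944, -0.0798, 0.2613]
eef_rot: [0.81, -0.587, 0.0, -0.0]
contact_force: [0.3, 1.5, 9.7]
opening: 0.134
finger_force: 18.0
```

```bash
python3 st.py
```

```text
9.925 [ 0.4944 -0.0798  0.2613] 0.134471544081063 18.022979699308053 yaw -71.86031735439627 [0.2789 1.5201 9.7256] [0.4676 0.045  0.13  ]
```

Request:
play_rows:
  rows:
    - [5,0,0,0,0,0,1.5]
    - [5,0,0,0,0,0,1.5]

```text
clock: 10.18
tool_pos: [0.4946, -0.0797, 0.2614]
eef_rot: [0.794, -0.607, 0.0, -0.0]
contact_force: [0.9, 1.7, 8.2]
opening: 0.14
finger_force: 19.8
```

```bash
python3 st.py
```

```text
10.175 [ 0.4946 -0.0797  0.2614] 0.1401542722799191 19.80375699349679 yaw -74.8015388290278 [0.8622 1.6802 8.1601] [ 0.411  -0.0762  0.3766]
```

The end stop shows clearly: the moment rose to 0.38 N m and the opening grew. I'll ease back 2.5° to relax it, let the knob rise, then release.

Request:
play_rows:
  rows:
    - [5,0,0,0,0,0,-2.5]
    - [5,0,0,0,0,0,0]

```text
clock: 10.42
tool_pos: [0.4944, -0.0798, 0.2613]
eef_rot: [0.808, -0.59, 0.0, -0.0]
contact_force: [0.2, 2.4, 9.8]
opening: 0.136
finger_force: 18.7
```

```bash
python3 st.py
```

```text
10.425 [ 0.4944 -0.0798  0.2613] 0.1358110068319191 18.6508133805728 yaw -72.2785864189817 [0.1767 2.4498 9.8237] [0.4652 0.0523 0.1745]
```

Request:
play_rows:
  rows:
    - [5,0,0,-0.002,0,0,0]
    - [5,0,0,-0.002,0,0,0]
    - [5,0,0,-0.002,0,0,0]
    - [5,0,0,-0.001,0,0,0]
    - [5,0,0,0,0,0,0]

```text
clock: 11.05
tool_pos: [0.4944, -0.0797, 0.2679]
eef_rot: [0.807, -0.59, 0.0, 0.0]
contact_force: [0.9, 1.6, 3.2]
opening: 0.134
finger_force: 18.0
```

```bash
python3 st.py
```

```text
11.05 [ 0.4944 -0.0797  0.2679] 0.1338770985383642 18.031451591814402 yaw -72.31767316942654 [0.9279 1.6155 3.1561] [ 0.2397 -0.2288  0.2055]
```

Request:
play_rows:
  rows:
    - [28,0,0,0,0,0,0]
    - [28,0,0,0,0,0,0]
    - [28,0,0,-0.002,0,0,0]
    - [28,0,0,-0.015,0,0,0]
    - [28,0,0,-0.02,0,0,0]
    - [28,0,0,-0.03,0,0,0]
    - [28,0,0,-0.02,0,0,0]
    - [28,0,0,0,0,0,0]

```text
clock: 12.05
tool_pos: [0.4948, -0.0797, 0.3567]
eef_rot: [0.807, -0.59, 0.002, -0.001]
contact_force: [-0.4, 0.1, -0.8]
opening: 0.283
finger_force: 0.0
```

```bash
python3 st.py
python3 - <<'E'
from h import *
s=status.get_state();im=save('wrist','w3')
for l in ('bar_top','ring_mark','start_top'):
    for d in finder.spot_in('wrist',l)[:1]: print(l,round(d['score'],2),world('wrist',d['at'],s))
E
```

```text
12.05 [ 0.4948 -0.0797  0.3567] 0.28258544651309053 0.0 yaw -72.31422672686183 [-0.4407  0.0907 -0.8312] [ 0.0494 -0.053   0.011 ]
bar_top 0.57 [ 0.496  -0.0823  0.1031]
ring_mark 0.69 [ 0.5032 -0.087   0.0855]
start_top 0.89 [ 0.4833 -0.1816  0.0919]
```

View pics/w3.png

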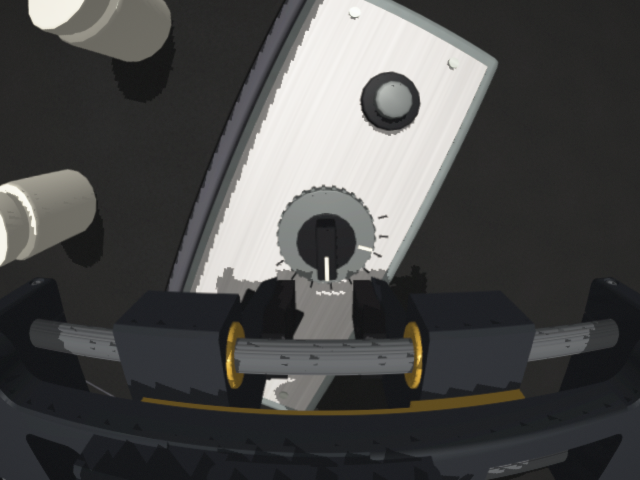

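The bar now lies along the tool axis, with its line at (326,270). The ring mark is at (366,248) and the start button at (394,100). I'll check the ring angle and the bar height numerically.

Run:
```python
from h import *
s=status.get_state()
s1={'tool_pos':[.469,-.0806,.4047],'eef_rot':Ro.from_euler('xyz',[179.9694,.0435,15.1631],degrees=True).as_quat()}
ax=np.array([.4944,-.0797])
for z in (.085,.09):
    for S,p in((s1,(260+312/5,135+449/5)),(s,(366,248.5))):
        m=at_z(p,z,S)[:2]-ax; print(z,m,np.degrees(np.arctan2(-m[1],-m[0])))
print('start',at_z((394,100),.091,s),at_z((394,100),.088,s))
im=cv2.imread('pics/w3.png'); 
cv2.imwrite('pics/w3c.png',cv2.resize(im[170:310,260:400],None,fx=4,fy=4,interpolation=cv2.INTER_CUBIC))
```

```text
0.085 [-0.0302 -0.001 ] 1.9808102006976298
0.085 [-0.0318  0.0001] -0.1867320334564145
0.09 [-0.029  -0.0007] 1.451823958021211
0.09 [-0.0307 -0.0012] 2.2674767092188954
start [ 0.4786 -0.182   0.091 ] [ 0.4781 -0.1825  0.088 ]
```

View pics/w3c.png

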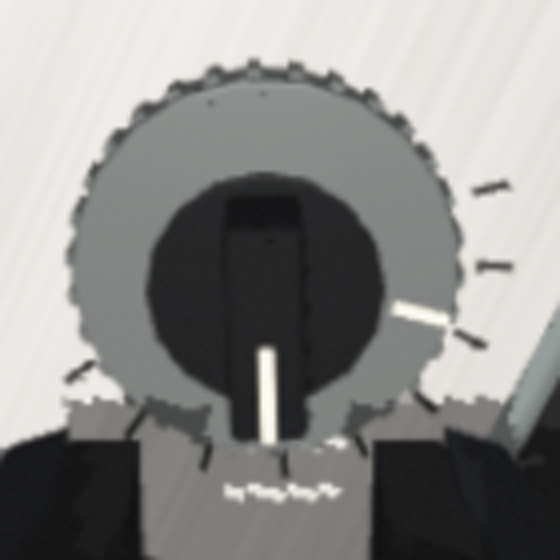

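Run:
```python
from h import *
s=status.get_state()
c=lambda x,y:(260+(x-1.5)/4,170+(y-1.5)/4)
for z in (.115,.12,.126):
    A=at_z(c(264,228),z,s);B=at_z(c(268,443),z,s);k=[at_z(c(x,290),z-.024,s) for x in(148,385)]
    print(z,np.linalg.norm(A-B),(A+B)/2,np.linalg.norm(k[0]-k[1]),np.degrees(np.arctan2(*(A-B)[1::-1])))
t=np.array([.480,-.1832,0])-s['tool_pos'];print(Ro.from_quat(s['eef_rot']).inv().apply(t))
```

```text
0.115 0.035169666061074675 [ 0.4914 -0.0766  0.115 ] 0.04044427044713387 -71.23277848593935
0.12 0.034365504275426416 [ 0.492  -0.0782  0.12  ] 0.03961096185016546 -71.2327784859394
0.126 0.03340051013264855 [ 0.4926 -0.08    0.126 ] 0.038610991533803256 -71.2327784859393
[0.0948 0.0443 0.3543]
```

The knob is up and the ring is unmoved. Next is the start button: close the gripper and move over it.

Request:
play_rows:
  rows:
    - [0,0.0317,0.0147,0,0,0,0]
    - [0,0.0317,0.0147,0,0,0,0]
    - [0,0.0317,0.0147,0,0,0,0]
    - [0,0,0,0.03,0,0,0]
    - [0,0,0,0.03,0,0,0]
    - [0,0,0,0.03,0,0,0]
    - [0,0,0,0,0,0,0]

```text
clock: 13.12
tool_pos: [0.4802, -0.1834, 0.2627]
eef_rot: [0.807, -0.59, -0.003, 0.001]
contact_force: [0.5, -0.1, 0.5]
opening: 0.006
finger_force: 0.0
```

```bash
python3 st.py
```

```text
13.125 [ 0.4802 -0.1834  0.2627] 0.005563939346418427 0.0 yaw -72.34827507951175 [ 0.4687 -0.1463  0.5338] [ 0.0739 -0.0328  0.0032]
```

Request:
play_rows:
  rows:
    - [0,0,0,0.003,0,0,0]
    - [0,0,0,0.003,0,0,0]
    - [0,0,0,0.003,0,0,0]
    - [0,0,0,0,0,0,0]

```text
clock: 13.62
tool_pos: [0.4815, -0.1838, 0.2564]
eef_rot: [0.807, -0.59, 0.001, -0.0]
contact_force: [0.0, -0.3, 2.1]
opening: 0.006
finger_force: 1.3
```

Request:
play_rows:
  rows:
    - [0,0,0,0.0025,0,0,0]
    - [0,0,0,0,0,0,0]

```text
clock: 13.88
tool_pos: [0.4815, -0.1838, 0.2536]
eef_rot: [0.807, -0.59, 0.001, -0.0]
contact_force: [0.5, -0.2, 3.6]
opening: 0.005
finger_force: 2.1
```

Request:
play_rows:
  rows:
    - [0,0,0,0.002,0,0,0]
    - [0,0,0,0,0,0,0]

```text
clock: 14.12
tool_pos: [0.4815, -0.1839, 0.2524]
eef_rot: [0.807, -0.59, 0.001, -0.0]
contact_force: [0.1, 1.3, 12.0]
opening: 0.007
finger_force: 6.3
```

Request:
play_rows:
  rows:
    - [0,0,0,0.001,0,0,0]
    - [0,0,0,0,0,0,0]

```text
clock: 14.38
tool_pos: [0.4814, -0.1839, 0.2522]
eef_rot: [0.807, -0.59, 0.001, -0.001]
contact_force: [-2.0, 1.2, 22.1]
opening: 0.005
finger_force: 10.7
```

The button is bottomed: about 6 mm of travel, then a hard stop. I'll let go and lift.

Request:
play_rows:
  rows:
    - [0,0,0,-0.004,0,0,0]
    - [0,0,0,-0.01,0,0,0]
    - [0,0,0,-0.03,0,0,0]
    - [0,0,0,-0.04,0,0,0]
    - [0,0,0,-0.04,0,0,0]
    - [0,0,0,0,0,0,0]
    - [0,0,0,0,0,0,0]

```text
clock: 15.25
tool_pos: [0.4806, -0.1832, 0.3737]
eef_rot: [0.807, -0.59, -0.001, 0.0]
contact_force: [-0.6, 0.4, 0.4]
opening: 0.003
finger_force: 0.0
```

```bash
python3 st.py
python3 - <<'E'
from h import *
a=save('side','s2');save('wrist','w4');b=cv2.imread('pics/s1.png')
h=lambda i:i
w=cv2.imread('pics/w4.png')
cv2.imwrite('pics/cmp.png',np.hstack([cv2.resize(a[:,:,::-1],(400,300)),cv2.resize(w,(400,300))]))
E
```

```text
15.25 [ 0.4806 -0.1832  0.3737] 0.0030389332260162233 0.0 yaw -72.31338711774659 [-0.649   0.4177  0.399 ] [ 0.1168 -0.0675  0.0101]
```

View pics/cmp.png

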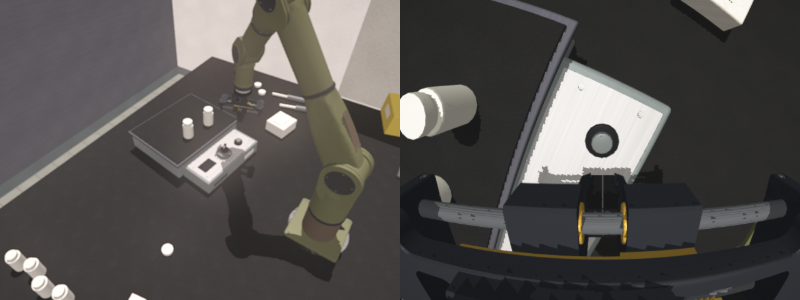

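The view shows both bottles upright, the button back up at (601,143) and the arm clear. I'm handing the job in.

```bash
python3 -c "
from plant import r
print(r.finish_job())"
```

```text
the job is handed in; nothing more can be done
None
```

The shaker is switched on and handed in (no verdict came back): the inner knob was turned about 65° clockwise to its felt stop and sprang up, the ring looks unmoved, and the start button was pressed right down and released, with no contact with the bottles, cap or wipes.

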